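Seat the freewheel remover and keep it pressed home

TASK

The freewheel on the small wheel in the axle vise has to come off: pick up the four-splined freewheel remover from among the tools on the bench, lower it upright over the axle, and turn it until its four splines drop into the freewheel's four slots and it sits fully home, without forcing it. Finish holding: your program ends with the remover still gripped by its hexagon and pressed steadily down with about 10 N, so that the wheel can be unscrewed from under it. Leave the other things on the bench where they are.

Things in the scene. Friction and masses are not known exactly. Their poses are not given: they have to be found in the camera images.
- remover: Freewheel remover: bare steel, 60 mm tall, 0.2 kg, standing splined end down. Lower 16 mm: 27 mm round core with four ribs (splines), 6 mm wide, reaching 18.5 mm from the axis, a cross seen from above; hexagon above; 16.5 mm bore right through. Origin: centre of the underside, z up; ribs along its +x, -x, +y, -y: any quarter turn meshes equally well.
- remover_hex (a point): On the remover's axis 40 mm above its underside: where to grip the hexagon, which is 25 mm across flats and runs from 16 mm to 60 mm above the underside; fingertips must stay above the ribs' 16 mm. Axes as the remover's: one pair of flats faces +y and -y, the other two pairs are turned 60 degrees either way.
- wheel: Spoked 16-inch wheel without tyre, lying level, 320 mm across, rim top 109 mm above the bench; axle clamped upright in an axle vise on a 390 by 100 mm board; fixed, does not turn. On the hub the steel freewheel: inner body 41 mm across with four slots, its face 165 mm above the bench, in a shell with a 69 mm sprocket. Origin: on the axle line at bench height, z up.
- slots_floor (a point): Floor of the freewheel's slotted recess, on the axle line, 157 mm above the bench, 8 mm below the face. Axes are the wheel's: the slots, 8.5 mm wide, lie along +x, -x, +y, -y; between them the recess is 30 mm across. The remover is home when its underside stands on this floor; with ribs out of line with the slots it stands 8 mm higher, on the face.
- axle_tip (a point): Top of the upright 14 mm steel axle (chamfered tip), 195 mm above the bench; it passes into the remover's bore.
- lockring_tool: Another tool, not to be used: slim solid hexagon 24 mm across flats, 46 mm tall, fine-splined 23 mm foot, no ribs and no bore through it. Origin: centre of the underside.
- bb_socket: Another tool, not to be used: a round cup 50 mm across and 29 mm tall with a 32 mm hexagon on top, 42 mm tall in all. Origin: centre of the underside.
- axle_nut: Loose hexagon nut, 29 mm across, 12 mm high, lying flat. Origin: centre of the underside.
- sprocket: Loose toothed sprocket ring, 79 mm across, 4 mm thick, lying flat. Origin: centre of the underside.
- spanner: Steel spanner 200 mm long lying on the bench. Origin near its middle, underside.
- mug: Black mug, 82 mm across, 96 mm tall. Origin: centre of the underside.
- oil: Green oil bottle, 44 mm across, 130 mm tall. Origin: centre of the underside.
Mind the look-alikes: they are no part of the job. What is shaped like the remover but blue or purple is not meant.

How it is judged (in metres and radians):
On the way, in this order (a step that is already met when the one before it is completed fails the run):
1. the remover is lifted clear of the bench in the fingers, upright (height (world z) of remover above 0.05 m and angle between remover's own z axis and vertical below 0.2 rad and contact force between the fingers and remover above 2 N), for 0.2 s.
2. the remover is over the axle, the axle in its bore (horizontal distance between remover and axle_tip below 0.004 m and z of remover in the frame of slots_floor below 0.033 m and angle between remover's own z axis and vertical below 0.1 rad), for 0.05 s.
3. the splines have dropped into the slots and the remover stands on the floor of the recess (horizontal distance between remover and slots_floor below 0.003 m and z of remover in the frame of slots_floor below 0.002 m and angle between remover's own z axis and vertical below 0.06 rad), for 0.3 s.
At the end, for the whole second after the job is handed in: At the end, and for a second after, the remover stands meshed in the freewheel: underside within 2 mm of the recess floor, within 3 mm of the axle line, tilted less than 0.06 rad; the fingers still grip it by the hexagon and it bears on the freewheel with 5 to 40 N (all of step 3 and z of remover in the frame of slots_floor above -0.003 m and contact force between remover and wheel between 5 and 40 N and contact force between the fingers and remover above 2 N and distance between the grasp point and remover_hex below 0.03 m); the arm keeps its last pose, push and grip.
It fails at once if the remover is forced against the wheel with more than 80 N (contact force between remover and wheel above 80 N).
It fails at once if another thing on the bench is shifted by more than 30 mm (distance of any of lockring_tool, bb_socket, axle_nut, sprocket, spanner, mug, oil from where it was at the start of the episode above 0.03 m).
It also fails if it takes over 43 s, if anything falls off the work surface, if the arm or the gripper's body presses on something with over 40 N, if the wrist force passes 120 N, or if a joint passes its speed limit or range.

ROBOT

A 6-joint arm with a two-finger parallel gripper is mounted at the origin on the work surface. World frame = base frame: x ahead of the robot, y to its left, z up, the work surface at z = 0. Lengths are in m, angles in degrees, forces in N, time in s.
With the tool pointing down it reaches from about 0.375 to 0.925 m from the base axis. Payload 5.7 kg.
Tool frame: the origin (TCP) lies on the centre line of the jaws, within the pads' length; the fingertips stand 19 mm ahead of it and the grasp point (between the pads) is the TCP (robot.tcp_to_tips is the distance from the TCP to the fingertips, in m); y points along the fingers, x is the direction in which the jaws open and shut, and the axes are right-handed (so a half turn about y gives the same grasp; the last joint's range is limited). The gripper opens to 85 mm and grips with 20 to 120 N. Pads are 22 mm wide; open, the fingers measure 114 mm over their backs; the gripper's body (76 mm by 85 mm) begins 54 mm behind the grasp point. The pads swing forward as they close: fully open they stand 13 mm farther back than shut.
Start: joints at [63.306, 20.558, 86.54, -0, 72.909, -6.595], TCP at [0.206, 0.563, 0.25] pointing down, gripper open.
Joint ranges: [-170.27, 170.27], [-57.76, 135], [12.27, 136.19], [-55.21, 235.2], [11.17, 155.16], [-170.74, 170.74]. Speed limits (degrees/s): [136.94, 136.94, 180, 180, 180, 180].

INTERFACE

Orientations are given as a 3x3 rotation matrix whose columns are the frame's x, y, z axes.
In Python, from bench import status, get_image, get_calibration, robot, models gives the robot as it stands.
- The arm moves only by the tool move_arm, never from a script. Its arguments are lists of equal length, an entry for each row: "jaw": the opening in per cent of the stroke, from 0 (shut) to 100 (fully open); "offset": the shift along the world's x, y, z in m, a list of three; "rot": the turn, a rotation vector about the world's x, y, z in rad, a list of three. A call has 1 to 5 rows; each row shifts and turns the commanded pose from where the row before left it; what a row does not reach is not made up. A row lasts 1/8 s, in which the tool goes at most 62.5 mm and 10.7 degrees, less where a joint would pass 70% of its speed; a pose out of reach is approached as far as the arm can. A call is refused whole if a number of a shift passes 0.0625 or a number of a turn 0.188, either way. A call with a gripper value outside its range is refused whole. The fingers move at their own pace and stop on an object; "squeeze" is the grip in N (left out, the last holds). Time passes only in rows, so rows that do not move let the fingers close. It gives the time, the measured TCP pose, the force and the opening at its end, in the units of the state.
- status.read_state(): the state, without advancing time (a new reading comes with each control period).
- get_image(name): name is "scene" or "top"; returns (picture, depth): 400x640x3 uint8, red, green, blue; 400x640 float32, m along the optical axis (not along the pixel's ray), 0 where there is no reading.
- get_calibration(name): a dict with "K" (3x3 intrinsics, pixels), "xyz" and "orientation" of the camera in the world. Camera axes: x right, y down, z forward; pixel columns grow to the right and rows downward; lengths in m; the calibration is good to about 2 mm. A picture is of the moment at which its call begins. get_calibration takes no time and is no camera call.
- robot.job_done(): hands the job in, once; it reports no verdict.
Trained networks look in the newest picture that a camera, given by its name, has taken for a name from the list of things; names that differ only in an ending like _2 or _b are one class to them, and where a whole thing is asked for, a point or a joint stands for the part that bears it (a point fixed in the world has none). Each returns a list of dicts, best first, with "conf" (0 to 1); they miss things now and then, are a little off and sometimes report something else, mostly with a low value. They report only what shows in the picture. A call takes as long as a camera call. They do not tell look-alikes from the thing itself.
- models.spot_in(query, camera): "centre" ([row, column] in pixels, amid what is visible of it).
- models.regions_of(query, camera): "region" (400x640 bool, what is visible of it) and "centre" ([row, column] in pixels, amid what is visible of it).
The state is a dict: "time": time; "joints": joint angles; "joint_vel": joint speeds; "tau": joint torques, N m; "position": TCP position; "tcp_rot": TCP orientation; "ft_force": force on the tool from outside, world axes, zero at the start; "wrist_torque": the same for the moment, N m; "width": finger opening in m.
Only numpy, scipy, OpenCV 4.12 (cv2) and the standard library are available. Lean on these libraries where they do the work, as an engineer would, in place of code of your own. Each camera call takes 0.05 s, during which the arm holds its last target. There are 200 camera calls.

## Working session

There is one attempt and no reset: what is moved stays moved. The work goes in short steps, Python scripts to look and compute and a tool call to move; the robot and the scene stay as the last step left them, time stands still between calls to the robot, and variables do not carry over. Pictures are saved under pics/ and viewed, about 8 in all and at most 12, crops included, and the job is handed in when it is done.

Besides the shell and the picture viewer there is one more tool, called after "Call:" in YAML: its name, and indented under it one key for each argument. move_arm: Moves the arm, as the interface text tells. Its arguments: {"type":"object","properties":{"jaw":{"type":"array","items":{"type":"number"}},"offset":{"type":"array","items":{"type":"array","items":{"type":"number"}}},"rot":{"type":"array","items":{"type":"array","items":{"type":"number"}}},"squeeze":{"type":"number"}},"required":["jaw","offset","rot"]}

```bash
mkdir -p pics; ls; cat > h.py <<'E'
import numpy as np, cv2
from bench import status,get_image,get_calibration,robot,models
def cloud(cam,d):
    c=get_calibration(cam);K=np.array(c["K"]);R=np.array(c["orientation"]);t=np.array(c["xyz"])
    v,u=np.mgrid[0:d.shape[0],0:d.shape[1]]
    p=np.stack([(u-K[0,2])/K[0,0]*d,(v-K[1,2])/K[1,1]*d,d],-1)
    return p@R.T+t
E
python3 - <<'E'
from h import *
for c in("scene","top"):
    im,d=get_image(c);cv2.imwrite(f"pics/{c}0.png",im[...,::-1]);np.savez(f"{c}0.npz",im=im,d=d)
    k=get_calibration(c);print(c,k)
    P=cloud(c,d)
    for q in("remover","wheel","lockring_tool"):
        for r in models.regions_of(q,c)[:4]:
            m=r["region"];p=P[m&(d>0)];print(q,round(r["conf"],2),np.round(r["centre"]),m.sum(),np.median(p,0).round(3) if len(p) else 0,p[:,2].max().round(3) if len(p) else 0)
print(status.read_state())
E
```

```text
pics
scene {'K': array([[416.52884713,   0.        , 324.36298561],
       [  0.        , 416.52884713, 197.33913666],
       [  0.        ,   0.        ,   1.        ]]), 'xyz': array([ 1.00144455, -0.83542267,  0.65662776]), 'orientation': array([[ 0.86602619,  0.27900077, -0.41491831],
       [ 0.49940851, -0.442369  ,  0.74491665],
       [ 0.02428532, -0.85233106, -0.5224385 ]])}
remover 0.86 [255. 208.] 307 [ 0.407 -0.314  0.033] 0.063
remover 0.83 [264. 236.] 370 [ 0.484 -0.303  0.035] 0.063
remover 0.77 [240. 261.] 338 [ 0.478 -0.221  0.032] 0.063
wheel 0.78 [176. 346.] 4468 [0.518 0.141 0.09 ] 0.195
lockring_tool 0.47 [259. 297.] 205 [ 0.585 -0.215  0.03 ] 0.049
top {'K': array([[407.37964841,   0.        , 323.7123089 ],
       [  0.        , 407.37964841, 203.11463089],
       [  0.        ,   0.        ,   1.        ]]), 'xyz': array([ 0.45910614, -0.10431682,  1.17918415]), 'orientation': array([[ 0.02158793, -0.99301467,  0.11599924],
       [-0.99976485, -0.02120389,  0.00454382],
       [-0.00205244, -0.11607005, -0.99323891]])}
remover 0.67 [274. 396.] 126 [ 0.398 -0
[... 326 characters left out ...]
9e+01,  2.01591895e-03,
        7.29080588e+01, -6.59577937e+00]), 'joint_vel': array([ 0.04095256, -0.06897128, -0.06822602,  0.07545227,  0.05921048,
       -0.00451271]), 'tau': array([-2.71491426e-04, -5.27015698e+01, -2.78617948e+01, -4.68123781e-04,
        6.15591198e-03, -2.95916720e-05]), 'position': array([0.20613776, 0.56335711, 0.25015891]), 'tcp_rot': array([[ 3.43647814e-01, -1.77985458e-04, -9.39098583e-01],
       [ 9.39098544e-01, -2.79107845e-04,  3.43647852e-01],
       [-3.23274102e-04, -9.99999945e-01,  7.12310839e-05]]), 'ft_force': array([ 0.02315243, -0.12502097,  0.81198601]), 'wrist_torque': array([-0.01503098, -0.0811409 ,  0.00934976]), 'width': 0.085442213807712}
```

```bash
python3 - <<'E'
from h import *
a=cv2.imread("pics/scene0.png");b=cv2.imread("pics/top0.png")
x=cv2.resize(a[205:305,180:340],None,fx=5,fy=5,interpolation=cv2.INTER_CUBIC)
cv2.imwrite("pics/cropS.png",x)
cv2.imwrite("pics/cropT.png",cv2.resize(b[190:300,335:455],None,fx=5,fy=5,interpolation=cv2.INTER_CUBIC))
E
```

```text
(no output)
```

View pics/scene0.png

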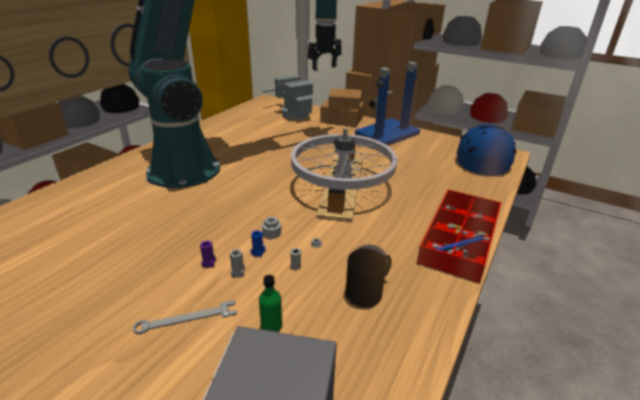

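View pics/cropS.png

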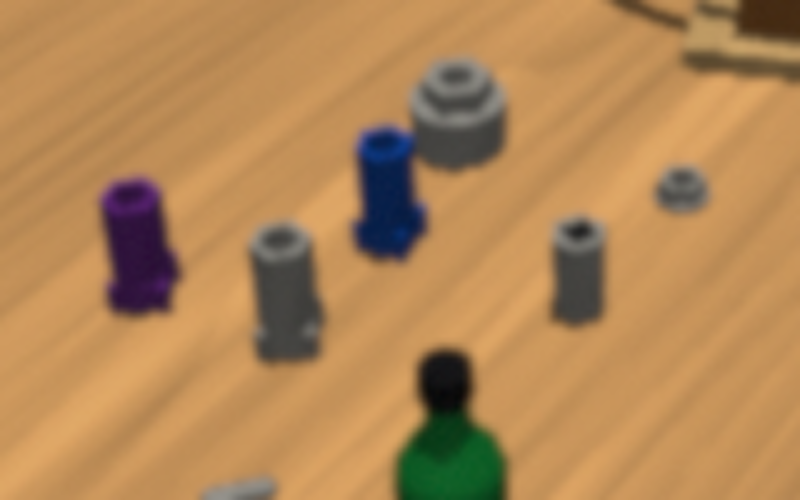

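View pics/cropT.png

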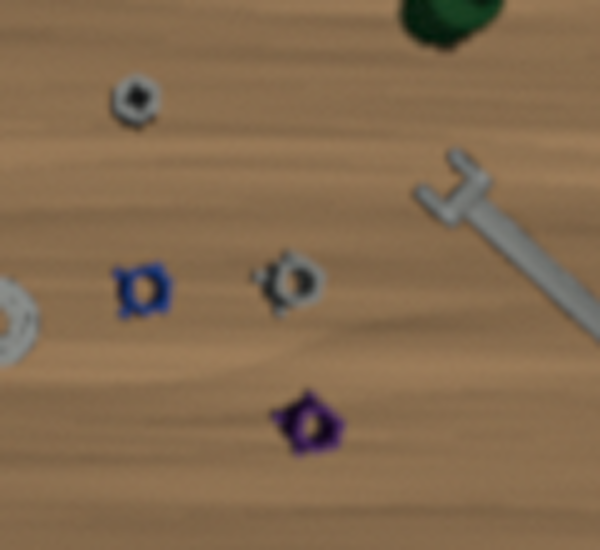

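View pics/top0.png

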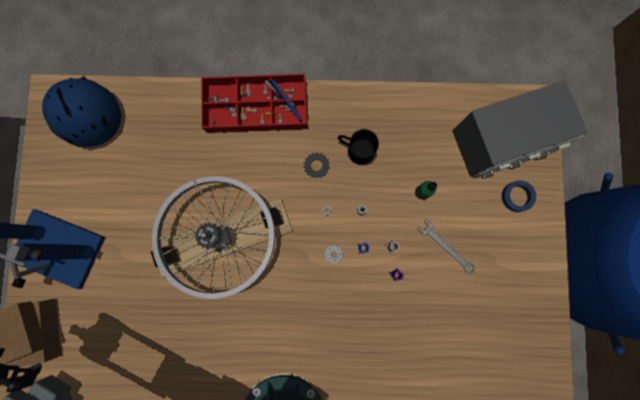

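```bash
cat > fit.py <<'E'
from h import *
from scipy.optimize import minimize
S=8
def proj(cam,P):
    c=get_calibration(cam);q=(P-np.array(c["xyz"]))@np.array(c["orientation"]);K=np.array(c["K"])
    return q[:,:2]/q[:,2:]*[K[0,0],K[1,1]]+[K[0,2],K[1,2]]
def prism(xy,z0,z1): return np.r_[np.c_[xy,np.full(len(xy),z0)],np.c_[xy,np.full(len(xy),z1)]]
a=np.arange(24)*np.pi/12; core=13.5e-3*np.c_[np.cos(a),np.sin(a)]
hx=25e-3/np.sqrt(3)*np.c_[np.cos(np.arange(6)*np.pi/3),np.sin(np.arange(6)*np.pi/3)]
r1=np.array([[-18.5,-3],[18.5,-3],[18.5,3],[-18.5,3]])*1e-3
REM=[prism(core,0,.016),prism(hx,.016,.06),prism(r1,0,.016),prism(r1[:,::-1],0,.016)]
def render(cam,x,y,yaw,box,z=0,parts=REM):
    r0,r1_,c0,c1=box;m=np.zeros(((r1_-r0)*S,(c1-c0)*S),np.uint8)
    R=np.array([[np.cos(yaw),-np.sin(yaw),0],[np.sin(yaw),np.cos(yaw),0],[0,0,1]])
    for p in parts:
        uv=proj(cam,p@R.T+[x,y,z]);uv=(uv-[c0,r0]+.5)*S-.5
        cv2.fillConvexPoly(m,cv2.convexHull(np.round(uv*16).astype(np.int32)),255,shift=4)
    return cv2.GaussianBlur(cv2.resize(m,None,fx=1/S,fy=1/S,interpolation=cv2.INTER_AREA).astype(float)/255,(0,0),.6)
E
python3 - <<'E'
from fit import *
B={"scene":(245,282,222,252),"top":(233,258,378,406)}
A={}
for c in B:
    im=np.load(c+"0.npz")["im"].astype(float);r0,r1_,c0,c1=B[c];p=im[r0:r1_,c0:c1]
    s=(p[...,0]-p[...,2])/p.sum(2)
    w=np.median(s);A[c]=np.clip(1-s/w,0,1); print(c,w,A[c].max())
    print((A[c]*9).astype(int)) if 0 else None
def cost(v,cams=("scene","top"),off=None):
    return sum(((render(c,v[0],v[1],v[2],B[c])-A[c])**2).sum() for c in cams)
for cams in(("scene",),("top",),("scene","top")):
    L=[]
    for y0 in range(0,90,10):
        r=minimize(cost,[.478,-.299,np.radians(y0)],args=(cams,),method="Nelder-Mead",options=dict(initial_simplex=np.array([.478,-.299,np.radians(y0)])+np.array([[0,0,0],[.004,0,0],[0,.004,0],[0,0,.12]])))
        L.append((round(r.fun,2),r.x[:2].round(4),round(np.degrees(r.x[2])%90,1)))
    L.sort(key=lambda t:t[0]);print(cams,L[:5],L[-1])
# wheel
for c in B:
    d=np.load(c+"0.npz")["d"];P=cloud(c,d)
    ok=(d>0)&(np.hypot(P[...,0]-.5,P[...,1]-.18)<.25)
    q=P[ok&(abs(P[...,2]-.107)<.006)]
    for _ in range(6):
        M=np.c_[2*q[:,:2],np.ones(len(q))];s=np.linalg.lstsq(M,(q[:,:2]**2).sum(1),rcond=None)[0];R=np.sqrt(s[2]+s[0]**2+s[1]**2)
        e=np.hypot(*(q[:,:2]-s[:2]).T)-R;q=q[abs(e)<max(.01,2*e.std())]
    print(c,"rim",s[:2].round(4),R.round(4),len(q),"z",q[:,2].mean())
    for lo,hi in((.155,.175),(.175,.188),(.188,.21)):
        q=P[ok&(P[...,2]>lo)&(P[...,2]<hi)];print(lo,len(q),q.mean(0).round(4) if len(q) else 0,(q[:,:2].max(0)+q[:,:2].min(0))/2 if len(q) else 0)
    q=P[(d>0)&(abs(P[...,0]-.5)<.02)&(abs(P[...,1]+.3)<.2)&(P[...,2]<.01)];print("bench z",np.median(q[:,2]))
im=cv2.imread("pics/top0.png")[165:310,140:300];cv2.imwrite("pics/wheelT.png",cv2.resize(im,None,fx=4,fy=4,interpolation=cv2.INTER_CUBIC)[:, :])
E
```

```text
scene 0.2459016393442623 1.0
top 0.17981072555205047 1.0Traceback (most recent call last):
  File "<stdin>", line 14, in <module>
    res = _minimize_neldermead(fun, x0, args, callback, bounds=bounds,
                               **options)
    fsim[j] = func(sim[j])
              ~~~~^^^^^^^^
    fx = function(np.copy(x), *(wrapper_args + args))
  File "<stdin>", line 10, in cost
  File "<stdin>", line 10, in <genexpr>
  File "fit.py", line 16, in render
    uv=proj(cam,p@R.T+[x,y,z]);uv=(uv-[c0,r0]+.5)*S-.5
  File "fit.py", line 5, in proj
    c=get_calibration(cam);q=(P-np.array(c["xyz"]))@np.array(c["orientation"]);K=np.array(c["K"])
ValueError: time passes only in moves, steps and waits
```

```bash
sed -i 's/^def cloud/CAL={c:get_calibration(c) for c in("scene","top")}\ndef cloud/; s/c=get_calibration(cam)/c=CAL[cam]/' h.py; sed -i 's/c=get_calibration(cam)/c=CAL[cam]/' fit.py
cat > run1.py <<'E'
from fit import *
B={"scene":(245,282,222,252),"top":(233,258,378,406)}
A={}
for c in B:
    im=np.load(c+"0.npz")["im"].astype(float);r0,r1_,c0,c1=B[c];p=im[r0:r1_,c0:c1]
    s=(p[...,0]-p[...,2])/p.sum(2)
    w=np.median(s);A[c]=np.clip(1-s/w,0,1)
def cost(v,cams=("scene","top"),off=None):
    return sum(((render(c,v[0],v[1],v[2],B[c])-A[c])**2).sum() for c in cams)
for cams in(("scene",),("top",),("scene","top")):
    L=[]
    for y0 in range(0,90,10):
        r=minimize(cost,[.478,-.299,np.radians(y0)],args=(cams,),method="Nelder-Mead",options=dict(maxiter=80,initial_simplex=np.array([.478,-.299,np.radians(y0)])+np.array([[0,0,0],[.004,0,0],[0,.004,0],[0,0,.12]])))
        L.append((round(r.fun,2),r.x[:2].round(4).tolist(),round(np.degrees(r.x[2])%90,1)))
    L.sort(key=lambda t:t[0]);print(cams,*L[:5],L[-1],sep="\n ")
for c in B:
    d=np.load(c+"0.npz")["d"];P=cloud(c,d)
    ok=(d>0)&(np.hypot(P[...,0]-.5,P[...,1]-.18)<.25)
    q=P[ok&(abs(P[...,2]-.107)<.006)]
    for _ in range(6):
        M=np.c_[2*q[:,:2],np.ones(len(q))];s=np.linalg.lstsq(M,(q[:,:2]**2).sum(1),rcond=None)[0];R=np.sqrt(s[2]+s[0]**2+s[1]**2)
        e=np.hypot(*(q[:,:2]-s[:2]).T)-R;q=q[abs(e)<max(.01,2*e.std())]
    print(c,"rim",s[:2].round(4),R.round(4),len(q),"z",q[:,2].mean())
    for lo,hi in((.155,.175),(.175,.188),(.188,.21)):
        q=P[ok&(P[...,2]>lo)&(P[...,2]<hi)];print(lo,len(q),q.mean(0).round(4) if len(q) else 0,(q[:,:2].max(0)+q[:,:2].min(0))/2 if len(q) else 0)
    q=P[(d>0)&(abs(P[...,0]-.5)<.02)&(abs(P[...,1]+.3)<.2)&(P[...,2]<.01)];print("bench z",np.median(q[:,2]))
a=cv2.imread("pics/top0.png")[185:290,145:295];b=cv2.imread("pics/scene0.png")[120:225,285:435]
cv2.imwrite("pics/wheel.png",np.vstack([cv2.resize(i[:70] if k else i,None,fx=4,fy=4,interpolation=cv2.INTER_CUBIC)[:420] for k,i in enumerate((a,))]+[cv2.resize(b[:45],None,fx=4,fy=4,interpolation=cv2.INTER_CUBIC)]))
E
python3 run1.py
```

```text
('scene',)
 (np.float64(20.38), [0.4762, -0.2943], np.float64(77.7))
 (np.float64(20.42), [0.4761, -0.2943], np.float64(77.4))
 (np.float64(20.42), [0.4762, -0.2942], np.float64(78.0))
 (np.float64(20.45), [0.4762, -0.2944], np.float64(78.9))
 (np.float64(20.46), [0.4762, -0.2943], np.float64(78.6))
 (np.float64(25.69), [0.4759, -0.2941], np.float64(86.6))
('top',)
 (np.float64(7.73), [0.4762, -0.2965], np.float64(77.1))
 (np.float64(7.74), [0.4763, -0.2965], np.float64(77.4))
 (np.float64(7.79), [0.4759, -0.2965], np.float64(77.4))
 (np.float64(8.09), [0.4764, -0.2966], np.float64(78.1))
 (np.float64(8.09), [0.4764, -0.2965], np.float64(78.0))
 (np.float64(20.24), [0.4769, -0.2965], np.float64(28.1))
('scene', 'top')
 (np.float64(31.1), [0.4765, -0.2954], np.float64(79.7))
 (np.float64(31.1), [0.4767, -0.2955], np.float64(79.3))
 (np.float64(31.2), [0.4766, -0.2953], np.float64(78.8))
 (np.float64(31.22), [0.4766, -0.2954], np.float64(79.1))
 (np.float64(31.22), [0.4768, -0.2955], np.float64(78.6))
 (np.float64(37.13), [0.4765, -0.2952], np.float64(84.9))
scene rim [0.495  0.1857] 0.1531 1051 z 0.10766248719439891
0.155 175 [0.4977 0.1806 0.1624] [0.49333085 0.18787502]
0.175 21 [0.4958 0.1856 0.182 ] [0.49516566 0.18613126]
0.188 15 [0.4949 0.1854 0.1931] [0.49358295 0.18438738]
bench z 0.0007235155428532147
top rim [0.4902 0.1897] 0.153 1951 z 0.1088093673305597
0.155 423 [0.4903 0.1889 0.1619] [0.49075296 0.19056092]
0.175 9 [0.4886 0.1857 0.1821] [0.48969598 0.18653692]
0.188 26 [0.4904 0.189  0.1944] [0.4904961  0.18941033]
bench z 0.00015696776823070913
```

View pics/wheel.png

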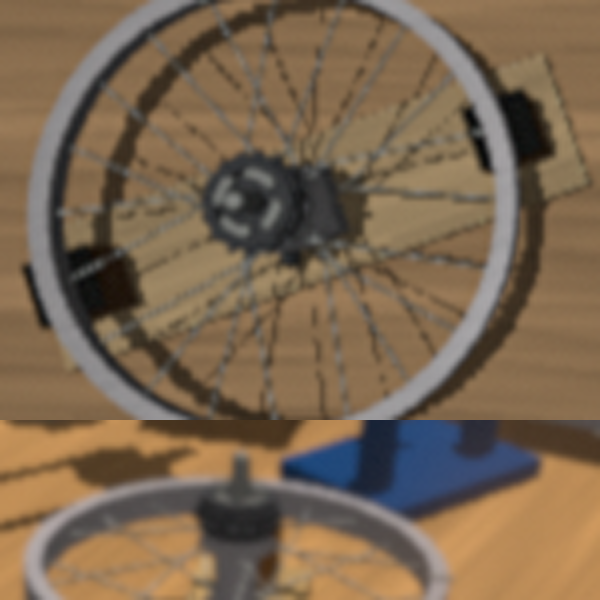

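```bash
sed '/^for cams/,$d' run1.py > run2.py; cat >> run2.py <<'E'
for cams in(("scene",),("top",)):
    for y0 in(78,-12):
        best=min((minimize(lambda v:cost(v,cams),[.4762,-.2955,np.radians(y0+e)],method="Nelder-Mead",options=dict(maxiter=80,initial_simplex=np.array([.4762,-.2955,np.radians(y0+e)])+np.array([[-.001,-.001,-.03],[.002,0,0],[0,.002,0],[0,0,.08]]))) for e in(-4,0,4)),key=lambda r:r.fun)
        print(cams,y0,round(best.fun,2),best.x[:2].round(4),np.degrees(best.x[2]).round(1))
p=np.load("scene0.npz")["im"][245:282,222:252]
g=p.mean(2)
for r in range(5,26,2): print(r+245,g[r,4:26].astype(int))
E
python3 run2.py
python3 - <<'E'
import cv2,numpy as np
a=cv2.imread("pics/scene0.png")[244:284,220:254];b=cv2.imread("pics/top0.png")[232:260,376:406]
f=lambda i:cv2.resize(i,(400,int(400*i.shape[0]/i.shape[1])),interpolation=cv2.INTER_CUBIC)
a,b=f(a),f(b);h=max(len(a),len(b));pad=lambda i:np.pad(i,((0,h-len(i)),(0,0),(0,0)))
o=np.hstack([pad(a),pad(b)]).astype(float);cv2.imwrite("pics/close.png",np.clip(o*1.4,0,255))
E
```

```text
('scene',) 78 20.4 [ 0.4762 -0.2944] 79.0
('scene',) -12 25.59 [ 0.4757 -0.294 ] -4.2
('top',) 78 8.08 [ 0.4764 -0.2967] 77.9
('top',) -12 7.74 [ 0.4762 -0.2965] -12.6
250 [141 141 144 146 146 145 140 131 122 114 109 115 129 142 154 159 162 163
 164 162 160 156]
252 [145 146 148 147 145 133 109  85  70  66  67  73  86 109 128 136 144 154
 158 155 152 150]
254 [150 149 143 131 124 121 112  98  88  84  88  97 109 118 116 103 114 140
 150 150 148 148]
256 [151 148 141 122  93  84  99 110 110 103  99  98  96  88  78  76 101 131
 144 147 146 146]
258 [151 151 148 132  98  70  65  67  69  70  69  69  67  67  65  70  90 119
 139 146 147 147]
260 [154 154 155 143 114  81  66  65  65  67  68  67  67  65  64  67  85 115
 138 146 147 147]
262 [157 160 161 152 123  87  67  66  67  67  67  67  66  64  64  66  82 112
 136 145 149 151]
264 [161 163 163 154 130  95  70  66  66  67  68  67  66  63  62  62  72  97
 125 145 150 148]
266 [161 161 159 153 135 100  73  65  67  67  68  67  66  63  61  61  62  72
 100 129 142 142]
268 [158 157 155 149 133 106  78  66  67  67  67  67  64  62  61  65  69  73
  91 116 134 139]
270 [153 150 145 142 135 119  96  74  66  68  67  66  65  65  75  91  98  95
 105 125 134 140][ WARN:0@0.176] global loadsave.cpp:1063 imwrite_ Unsupported depth image for selected encoder is fallbacked to CV_8U.
```

View pics/close.png

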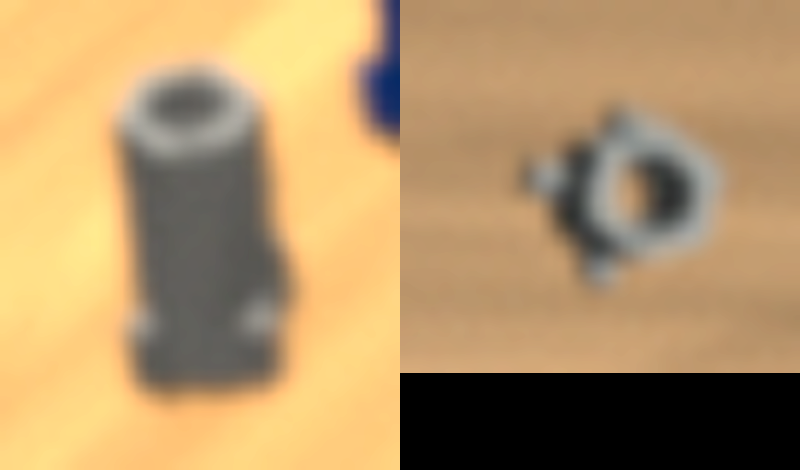

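The table holds three things shaped like the remover. In the scene view they are purple at (255,208), bare steel at (262,236) and blue at (240,258). The slim lockring tool is at (259,297) and the cup-shaped socket at about (228,272).

I choose the bare-steel one with ribs and a bore. In world terms it is at about (0.4765, -0.2955), with ribs at -12° and flats facing 78°. The slots lie at about 25° (mod 90), judged from the board direction and the bright arcs on the freewheel.

Call:
move_arm:
  jaw: [60,60,60,60,60]
  offset:
    - [0.035,-0.045,0]
    - [0.035,-0.045,0]
    - [0.035,-0.045,0]
    - [0.035,-0.045,0]
    - [0.035,-0.045,0]
  rot:
    - [0,0,0]
    - [0,0,0]
    - [0,0,0]
    - [0,0,0]
    - [0,0,0]
  squeeze: 40

```text
time: 1.02
position: [0.3822, 0.337, 0.2505]
tcp_rot: [[0.343, 0.001, -0.939], [0.939, 0.0, 0.343], [0.001, -1.0, -0.0]]
ft_force: [1.8, 1.5, -0.5]
width: 0.0513
```

Call:
move_arm:
  jaw: [60,60,60,60,60]
  offset:
    - [0.035,-0.045,0]
    - [0.035,-0.045,0]
    - [0.003,-0.06,0]
    - [0.003,-0.06,0]
    - [0.003,-0.06,0]
  rot:
    - [0,0,0]
    - [0,0,0]
    - [0,0,0]
    - [0,0,0.07]
    - [0,0,0.07]

```text
time: 1.65
position: [0.4603, 0.0666, 0.2505]
tcp_rot: [[0.207, 0.001, -0.978], [0.978, -0.0, 0.207], [0.0, -1.0, -0.001]]
ft_force: [1.2, 0.0, -0.1]
width: 0.0515
```

Call:
move_arm:
  jaw: [60,60,60,60,60]
  offset:
    - [0.003,-0.06,0]
    - [0.003,-0.06,0]
    - [0.003,-0.06,0]
    - [0.003,-0.06,0]
    - [0.003,-0.06,0]
  rot:
    - [0,0,0]
    - [0,0,0]
    - [0,0,0]
    - [0,0,0]
    - [0,0,0]

```text
time: 2.28
position: [0.4751, -0.2337, 0.2505]
tcp_rot: [[0.21, 0.001, -0.978], [0.978, -0.0, 0.21], [-0.0, -1.0, -0.001]]
ft_force: [0.7, -0.7, 0.3]
width: 0.0512
```

Call:
move_arm:
  jaw: [60,60,60]
  offset:
    - [0.003,-0.06,-0.04]
    - [0,0,-0.03]
    - [0,0,0]
  rot:
    - [0,0,0]
    - [0,0,0]
    - [0,0,0]

```text
time: 2.65
position: [0.4759, -0.2828, 0.1834]
tcp_rot: [[0.211, -0.004, -0.978], [0.978, 0.004, 0.211], [0.003, -1.0, 0.005]]
ft_force: [-0.3, -0.0, 0.3]
width: 0.0511
```

Call:
move_arm:
  jaw: [60,60,60,60,60]
  offset:
    - [0.0005,-0.0125,-0.02]
    - [0,0,-0.05]
    - [0,0,-0.04]
    - [0,0,-0.02]
    - [0,0,-0.008]
  rot:
    - [0,0,0]
    - [0,0,0]
    - [0,0,0]
    - [0,0,0]
    - [0,0,0]

```text
time: 3.28
position: [0.4787, -0.2954, 0.0478]
tcp_rot: [[0.208, -0.0, -0.978], [0.978, 0.0, 0.208], [0.0, -1.0, 0.0]]
ft_force: [0.5, 0.3, 1.0]
width: 0.0513
```

Call:
move_arm:
  jaw: [60]
  offset:
    - [0,0,0]
  rot:
    - [0,0,0]

```text
time: 3.4
position: [0.479, -0.296, 0.0485]
tcp_rot: [[0.209, 0.001, -0.978], [0.978, -0.001, 0.209], [-0.001, -1.0, -0.001]]
ft_force: [-0.1, 0.3, 0.4]
width: 0.0512
```

Call:
move_arm:
  jaw: [60,30,0,0,0]
  offset:
    - [-0.0025,0.0005,-0.005]
    - [0,0,0]
    - [0,0,0]
    - [0,0,0]
    - [0,0,0]
  rot:
    - [0,0,0]
    - [0,0,0]
    - [0,0,0]
    - [0,0,0]
    - [0,0,0]
  squeeze: 50

```text
time: 4.03
position: [0.4759, -0.2957, 0.0432]
tcp_rot: [[0.209, 0.0, -0.978], [0.978, -0.001, 0.209], [-0.0, -1.0, -0.0]]
ft_force: [-1.2, 0.7, 5.4]
width: 0.0243
```

Call:
move_arm:
  jaw: [0,0]
  offset:
    - [0,0,0]
    - [0,0,0]
  rot:
    - [0,0,0]
    - [0,0,0]

```text
time: 4.28
position: [0.4759, -0.2957, 0.0432]
tcp_rot: [[0.209, 0.0, -0.978], [0.978, -0.0, 0.209], [-0.0, -1.0, -0.0]]
ft_force: [-0.6, 1.9, 4.9]
width: 0.0243
```

Call:
move_arm:
  jaw: [0,0,0,0,0]
  offset:
    - [0,0,0.025]
    - [0,0,0.05]
    - [0,0,0.05]
    - [0,0,0.05]
    - [0,0,0.05]
  rot:
    - [0,0,0]
    - [0,0,0]
    - [0,0,0]
    - [0,0,0]
    - [0,0,0]

```text
time: 4.9
position: [0.4752, -0.2951, 0.2688]
tcp_rot: [[0.209, -0.001, -0.978], [0.978, 0.001, 0.209], [0.0, -1.0, 0.001]]
ft_force: [-0.0, 0.0, -2.9]
width: 0.0242
```

Call:
move_arm:
  jaw: [0,0,0,0,0]
  offset:
    - [0.002,0.06,0.01]
    - [0.002,0.06,0]
    - [0.002,0.06,0]
    - [0.002,0.06,0]
    - [0.002,0.06,0]
  rot:
    - [0,0,0.13]
    - [0,0,0.13]
    - [0,0,0.13]
    - [0,0,0.13]
    - [0,0,0.13]

```text
time: 5.52
position: [0.4851, 0.0063, 0.2773]
tcp_rot: [[-0.429, -0.0, -0.903], [0.903, 0.0, -0.429], [0.0, -1.0, 0.0]]
ft_force: [0.5, 0.3, -3.3]
width: 0.0246
```

Call:
move_arm:
  jaw: [0,0,0,0]
  offset:
    - [0.002,0.06,0]
    - [0.002,0.06,0]
    - [0,0.02,0]
    - [0,0,0]
  rot:
    - [0,0,0]
    - [0,0,0]
    - [0,0,0]
    - [0,0,0]

```text
time: 6.02
position: [0.4891, 0.1458, 0.2771]
tcp_rot: [[-0.428, -0.001, -0.904], [0.904, -0.0, -0.428], [0.0, -1.0, 0.001]]
ft_force: [0.7, -0.4, -2.8]
width: 0.0241
```

```bash
python3 - <<'E'
from fit import *
o=[]
for c in("scene","top"):
    im,d=get_image(c);np.savez(c+"1.npz",im=im,d=d)
    s=status.read_state();p=s["position"]
    u=proj(c,np.array([[p[0],p[1],p[2]-.03],[.4904,.189,.195]]));print(c,u.round(1),p.round(4))
    r,k=int(u[0,1]),int(u[0,0]);o.append(cv2.resize(im[r-30:r+40,k-28:k+28,::-1],(400,500),interpolation=cv2.INTER_CUBIC))
cv2.imwrite("pics/hand.png",np.clip(np.hstack(o)*1.3,0,255).astype(np.uint8))
E
```

```text
scene [[337.3 115.4]
 [344.2 128.1]] [0.4892 0.1447 0.2771]
top [[216.1 235. ]
 [203.2 235. ]] [0.4893 0.144  0.2772]
```

View pics/hand.png

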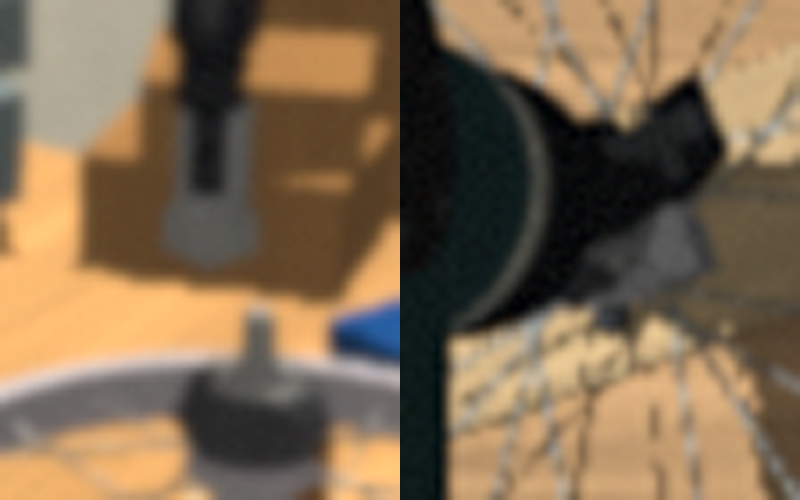

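```bash
python3 - <<'E'
from fit import *
T=np.load("top0.npz");im=T["im"].mean(2);d=T["d"];P=cloud("top",d)
print(im[226:246,193:216].astype(int));print((P[226:246,193:216,2]*1000).astype(int))
S=np.load("scene1.npz");g=S["im"].astype(int);sat=g[...,0]-g[...,2]
for r in(129,130,131,132,134,136):print(r,g[r,336:356].mean(1).astype(int))
for r in(104,106,108,115,117,119): print(r,sat[r,326:352])
sp=status.read_state()["position"];
for z in(.195,.19,.185):print(z,proj("scene",np.array([[.4904,.189,z]])))
for z in(.0,.01,.016,.03): print(z,proj("scene",np.array([[sp[0],sp[1],.234+z]])))
E
```

```text
[[100 101 112 107 106 102  85  63  53  53  54  53  51  58  67  69  63  58
   54  52  44  42  47]
 [101 102 110 104  98  92  74  58  55  52  49  44  51  80  97  98  91  77
   65  58  52  47  44]
 [ 97 102 108 105  90  75  62  59  62  59  43  37  55  92 110 116 115 107
   94  77  59  52  48]
 [ 99 106 115 103  81  60  59  78  89  83  56  48  58  77  89 100 110 117
  117 103  73  57  52]
 [ 96 106 112  91  67  55  70 100 113 100  63  50  55  59  62  67  81 102
  114 112  80  59  54]
 [ 78  87  92  73  56  58  87 110 111  84  53  48  53  55  56  53  60  74
   91  96  74  56  55]
 [ 87  73  69  59  54  69 101 113  97  74  61  55  49  47  47  47  47  56
   66  65  58  56  57]
 [103  84  67  57  59  84 110 111  97  96  96  84  60  41  38  36  35  42
   53  55  57  58  58]
 [106  96  71  52  59  91 112 107 107 120 124 111  75  44  32  33  32  32
   44  61  72  70  61]
 [ 98  94  73  55  59  84  98  93 105 123 128 115  78  46  34  34  32  26
   36  69  95  91  70]
 [ 92  89  75  59  55  66  67  64  84 104 110  93  61  40  34  33  29  29
   44  82 112 110  76]
 [ 99  99  86  64  53  45  38  46
[... 3820 characters left out ...]
10 22 35 41 43 42 43
 44 42]
106 [77 73 62 50 45 42 36 24 11  2 -1 -1 -1 -1  1  3  5 11 24 36 41 41 44 43
 43 41]
108 [48 47 43 42 41 41 35 23  8  3  0 -1 -2 -1  1  2  5 11 26 37 42 43 43 45
 45 46]
115 [42 41 41 41 38 26 12  6  5  4  2  4  5  4  2  2  4  7 15 27 37 41 41 43
 43 43]
117 [41 42 42 42 37 25 11  5  5  5  4  5  4  5  4  4  4  6 12 25 37 41 43 43
 43 44]
119 [42 42 40 40 38 27 16 11  7  5  4  4  5  5  4  5  6  8 15 28 38 41 43 44
 42 44]
0.195 [[344.16224908 128.06340258]]
0.19 [[344.07832572 129.6681338 ]]
0.185 [[343.99476128 131.26600181]]
0.0 [[337.0193922  119.99886666]]
0.01 [[337.16389258 116.58302937]]
0.016 [[337.25122055 114.5186877 ]]
0.03 [[337.45684177 109.65801789]]
```

```bash
python3 - <<'E'
from fit import *
im=np.load("top0.npz")["im"].mean(2).astype(np.float32)
th=np.radians(np.arange(0,360,2))
def ring(x,y,r):
    uv=proj("top",np.c_[x+r*np.cos(th),y+r*np.sin(th),np.full(len(th),.165)]).astype(np.float32)
    return cv2.remap(im,uv[:,:1],uv[:,1:],cv2.INTER_LINEAR)[:,0]
best=[]
for x in np.arange(.486,.496,.0005):
    for y in np.arange(.184,.195,.0005):
        f=sum(ring(x,y,r) for r in(.0165,.018,.0195))/3
        c=(f*np.exp(4j*th)).mean();best.append((abs(c),x.round(4),y.round(4),np.degrees(np.angle(-c))/4%90,f.std()))
best.sort(reverse=True);print(*[tuple(np.round(b,4)) for b in best[:6]],sep="\n")
f=ring(.4904,.189,.018);print(np.degrees(np.angle(-(f*np.exp(4j*th)).mean()))/4%90)
print(f.astype(int)[::3])
E
```

```text
(np.float64(14.7021), np.float64(0.4915), np.float64(0.1905), np.float64(21.2295), np.float64(22.627))
(np.float64(14.6374), np.float64(0.491), np.float64(0.1905), np.float64(21.2413), np.float64(22.5134))
(np.float64(14.603), np.float64(0.4915), np.float64(0.19), np.float64(21.3038), np.float64(22.4243))
(np.float64(14.5678), np.float64(0.4915), np.float64(0.191), np.float64(21.1636), np.float64(22.6133))
(np.float64(14.5293), np.float64(0.491), np.float64(0.19), np.float64(21.2925), np.float64(22.3072))
(np.float64(14.5121), np.float64(0.492), np.float64(0.1905), np.float64(21.2826), np.float64(22.5126))
21.21778587238778
[107  95  77  56  48  52  64  90  98 104 104 106 110 108 101  86  63  46
  46  58  79  97 108 109 110 109 113 112 112 106  91  70  55  54  59  70
  86  99 104 103 104 105 105 107 109 102  88  73  62  57  57  70  89 109
 112 115 116 112 111 111]
```

Call:
move_arm:
  jaw: [0,0,0]
  offset:
    - [0.001,0.045,0]
    - [0,0,-0.015]
    - [0,0,0]
  rot:
    - [0,0,0]
    - [0,0,0]
    - [0,0,0]

```text
time: 6.5
position: [0.4896, 0.1879, 0.2611]
tcp_rot: [[-0.425, -0.003, -0.905], [0.905, -0.002, -0.425], [-0.0, -1.0, 0.004]]
ft_force: [0.4, 0.8, -2.9]
width: 0.0242
```

Call:
move_arm:
  jaw: [0,0,0,0,0]
  offset:
    - [0.001,0.0015,0]
    - [0,0,-0.016]
    - [0,0,0]
    - [0,0,-0.004]
    - [0,0,-0.003]
  rot:
    - [0,0,-0.07]
    - [0,0,0]
    - [0,0,0]
    - [0,0,0]
    - [0,0,0]

```text
time: 7.12
position: [0.4918, 0.1909, 0.2395]
tcp_rot: [[-0.361, 0.0, -0.933], [0.933, -0.0, -0.361], [-0.0, -1.0, -0.0]]
ft_force: [0.4, 0.6, -2.4]
width: 0.0245
```

Call:
move_arm:
  jaw: [0,0,0,0]
  offset:
    - [-0.001,-0.001,0]
    - [0,0,-0.001]
    - [0,0,-0.001]
    - [0,0,0]
  rot:
    - [0,0,0]
    - [0,0,0]
    - [0,0,0]
    - [0,0,0]

```text
time: 7.62
position: [0.4908, 0.19, 0.2376]
tcp_rot: [[-0.361, 0.0, -0.933], [0.933, -0.0, -0.361], [-0.0, -1.0, -0.0]]
ft_force: [-0.4, 0.7, -2.1]
width: 0.0244
```

Call:
move_arm:
  jaw: [0,0]
  offset:
    - [0,0,-0.001]
    - [0,0,0]
  rot:
    - [0,0,0]
    - [0,0,0]

```text
time: 7.88
position: [0.4907, 0.19, 0.2365]
tcp_rot: [[-0.361, -0.0, -0.933], [0.933, -0.0, -0.361], [-0.0, -1.0, 0.0]]
ft_force: [-0.0, -0.4, -2.7]
width: 0.0243
```

Call:
move_arm:
  jaw: [0,0,0]
  offset:
    - [0,0,-0.0015]
    - [0,0,-0.0015]
    - [0,0,0]
  rot:
    - [0,0,0]
    - [0,0,0]
    - [0,0,0]

```text
time: 8.25
position: [0.4906, 0.1899, 0.2334]
tcp_rot: [[-0.361, -0.0, -0.933], [0.933, -0.0, -0.361], [-0.0, -1.0, 0.0]]
ft_force: [0.7, -0.5, -3.4]
width: 0.0243
```

Call:
move_arm:
  jaw: [0,0]
  offset:
    - [0,0,-0.001]
    - [0,0,0]
  rot:
    - [0,0,0]
    - [0,0,0]

```text
time: 8.5
position: [0.4907, 0.19, 0.2326]
tcp_rot: [[-0.361, -0.0, -0.933], [0.933, -0.0, -0.361], [-0.0, -1.0, 0.0]]
ft_force: [0.6, -0.3, -2.8]
width: 0.0244
```

Call:
move_arm:
  jaw: [0,0,0]
  offset:
    - [0,0,-0.003]
    - [0,0,-0.003]
    - [0,0,0]
  rot:
    - [0,0,0]
    - [0,0,0]
    - [0,0,0]

```text
time: 8.88
position: [0.4905, 0.1899, 0.2262]
tcp_rot: [[-0.361, -0.001, -0.933], [0.933, -0.0, -0.361], [0.0, -1.0, 0.001]]
ft_force: [-0.4, 0.5, -2.4]
width: 0.0242
```

Call:
move_arm:
  jaw: [0,0,0,0,0]
  offset:
    - [0,0,-0.003]
    - [0,0,-0.004]
    - [0,0,-0.004]
    - [0,0,-0.003]
    - [0,0,0]
  rot:
    - [0,0,0]
    - [0,0,0]
    - [0,0,0]
    - [0,0,0]
    - [0,0,0]

```text
time: 9.5
position: [0.4906, 0.1899, 0.2123]
tcp_rot: [[-0.361, -0.001, -0.933], [0.933, -0.0, -0.361], [-0.0, -1.0, 0.001]]
ft_force: [-0.1, 0.4, -1.1]
width: 0.0248
```

Call:
move_arm:
  jaw: [0,0,0,0]
  offset:
    - [0,0,-0.002]
    - [0,0,-0.001]
    - [0,0,-0.001]
    - [0,0,0]
  rot:
    - [0,0,0]
    - [0,0,0]
    - [0,0,0]
    - [0,0,0]

```text
time: 10.0
position: [0.4907, 0.19, 0.2086]
tcp_rot: [[-0.361, -0.0, -0.933], [0.933, -0.0, -0.361], [-0.0, -1.0, 0.0]]
ft_force: [1.6, -0.2, -1.7]
width: 0.0243
```

Call:
move_arm:
  jaw: [0,0,0]
  offset:
    - [0,0,-0.0005]
    - [0,0,-0.0005]
    - [0,0,0]
  rot:
    - [0,0,0]
    - [0,0,0]
    - [0,0,0]

```text
time: 10.38
position: [0.4907, 0.19, 0.2076]
tcp_rot: [[-0.361, -0.0, -0.933], [0.933, -0.0, -0.361], [-0.0, -1.0, 0.0]]
ft_force: [-0.5, -0.5, -2.9]
width: 0.0241
```

Call:
move_arm:
  jaw: [0,0,0]
  offset:
    - [0,0,-0.0005]
    - [0,0,-0.0005]
    - [0,0,0]
  rot:
    - [0,0,0]
    - [0,0,0]
    - [0,0,0]

```text
time: 10.75
position: [0.4907, 0.19, 0.2066]
tcp_rot: [[-0.361, -0.0, -0.933], [0.933, -0.0, -0.361], [-0.0, -1.0, 0.0]]
ft_force: [-0.5, -0.7, -2.0]
width: 0.0247
```

Call:
move_arm:
  jaw: [0,0]
  offset:
    - [0,0,-0.0005]
    - [0,0,0]
  rot:
    - [0,0,0]
    - [0,0,0]

```text
time: 11.0
position: [0.4907, 0.19, 0.2061]
tcp_rot: [[-0.361, -0.0, -0.933], [0.933, -0.0, -0.361], [-0.0, -1.0, 0.0]]
ft_force: [-0.4, -0.2, -2.9]
width: 0.0246
```

Call:
move_arm:
  jaw: [0,0,0,0,0]
  offset:
    - [0,0,-0.001]
    - [0,0,-0.001]
    - [0,0,-0.001]
    - [0,0,-0.001]
    - [0,0,0]
  rot:
    - [0,0,0]
    - [0,0,0]
    - [0,0,0]
    - [0,0,0]
    - [0,0,0]

```text
time: 11.62
position: [0.4907, 0.1899, 0.202]
tcp_rot: [[-0.361, -0.0, -0.933], [0.933, -0.0, -0.361], [-0.0, -1.0, 0.0]]
ft_force: [0.1, -0.6, -1.8]
width: 0.0241
```

Call:
move_arm:
  jaw: [0,0,0]
  offset:
    - [0,0,-0.0005]
    - [0,0,-0.0005]
    - [0,0,0]
  rot:
    - [0,0,0]
    - [0,0,0]
    - [0,0,0]

```text
time: 12.0
position: [0.4908, 0.19, 0.2011]
tcp_rot: [[-0.361, 0.0, -0.933], [0.933, -0.0, -0.361], [-0.0, -1.0, 0.0]]
ft_force: [-0.4, 0.2, -3.2]
width: 0.0242
```

Call:
move_arm:
  jaw: [0,0,0]
  offset:
    - [0,0,-0.0005]
    - [0,0,-0.0003]
    - [0,0,0]
  rot:
    - [0,0,0]
    - [0,0,0]
    - [0,0,0]

```text
time: 12.38
position: [0.4908, 0.19, 0.2003]
tcp_rot: [[-0.361, 0.0, -0.933], [0.933, -0.0, -0.361], [-0.0, -1.0, 0.0]]
ft_force: [0.0, -0.1, -2.7]
width: 0.0246
```

Call:
move_arm:
  jaw: [0,0,0]
  offset:
    - [0,0,-0.0003]
    - [0,0,0]
    - [0,0,0]
  rot:
    - [0,0,0]
    - [0,0,0]
    - [0,0,0]

```text
time: 12.75
position: [0.4908, 0.19, 0.2003]
tcp_rot: [[-0.361, 0.0, -0.933], [0.933, -0.0, -0.361], [-0.0, -1.0, -0.0]]
ft_force: [-1.0, -0.5, 1.3]
width: 0.0243
```

Call:
move_arm:
  jaw: [0,0,0]
  offset:
    - [0,0,-0.0003]
    - [0,0,0]
    - [0,0,0]
  rot:
    - [0,0,0]
    - [0,0,0]
    - [0,0,0]

```text
time: 13.12
position: [0.4908, 0.19, 0.2002]
tcp_rot: [[-0.361, 0.0, -0.933], [0.933, -0.0, -0.361], [-0.0, -1.0, -0.0]]
ft_force: [-2.4, 0.2, 5.2]
width: 0.0244
```

Call:
move_arm:
  jaw: [0,0,0,0]
  offset:
    - [0,0,-0.0003]
    - [0,0,0]
    - [0,0,0]
    - [0,0,0]
  rot:
    - [0,0,0]
    - [0,0,0]
    - [0,0,0]
    - [0,0,0]

```text
time: 13.62
position: [0.4908, 0.19, 0.2002]
tcp_rot: [[-0.361, 0.0, -0.933], [0.933, -0.0, -0.361], [-0.0, -1.0, -0.0]]
ft_force: [-3.6, -0.4, 8.7]
width: 0.0241
```

```bash
python3 - <<'E'
from fit import *
im,d=get_image("scene");p=status.read_state()
print(p["ft_force"],p["wrist_torque"],p["position"],p["time"])
cv2.imwrite("pics/home.png",cv2.resize(im[95:175,300:400,::-1],None,fx=6,fy=6,interpolation=cv2.INTER_CUBIC))
E
```

```text
[-3.74287738 -0.4534162   7.58457642] [-0.17949305  0.53147846 -0.02262824] [0.49082394 0.18998952 0.20020988] 13.675
```

View pics/home.png

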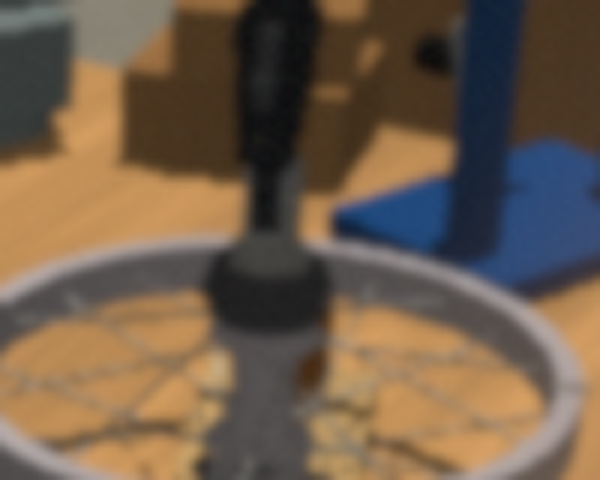

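The remover is in the freewheel with its ribs below the rim of the recess. The TCP is at 0.2002 m, which matches the floor plus the 43.2 mm grip height. The push is about 10.5 N above the free-hanging reading.

```bash
python3 -c "
from bench import robot
print(robot.job_done())"
```

```text
the job is handed in; nothing more can be done
None
```

The freewheel remover is seated in the freewheel, still gripped by its hexagon and pressed down with about 10–11 N. I handed the job in at about 13.7 s; no verdict was reported.

- **Pick-up:** I took the bare-steel remover and left the blue and purple look-alikes alone. I gripped it across a pair of flats; the jaws read 24.3 mm against 25 mm nominal.
- **Meshing:** I turned it so its ribs matched the slot angle measured from above (about 21°). It passed over the axle and the splines went straight in, with no search and no measurable resistance down to the floor.
- **Last checks:**
  - Contact came with the tool at 0.2002–0.2003 m, which matches the recess floor (0.157 m) plus the 43.2 mm grip height.
  - The tool is vertical.
  - The final picture shows the remover inside the freewheel.
- **Small disagreements:**
  - At the end there is a sideways force of about 3.7 N in x.
  - The two cameras differed by about 2 mm on the remover's position and up to 6 mm on the wheel's. I used the top camera, and the fit confirmed it.
- **Not checked:** I did not look at the other bench items again after the move. I only approached the remover, and no reading suggested I touched anything else.

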